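# Seat the setting pin and hold the index stage on the fourth click

### The job

For a run-out check, draw the setting pin with the blue collar up out of the pin stand and lower it (do not drop it) fully home in the socket in the middle of the round index stage, then let it go. Next take the stage's lever by its brass grip and swing it on, anticlockwise seen from above, by exactly four clicks of the ratchet from its rest, not running on past the fourth click, and finish while still holding the lever there for the picture, because the stage springs back when let go. Leave the other pins, the bottle and the case where they are.

Things in the scene. Friction and masses are not known exactly. Their poses are not given: they have to be found in the camera images.
- instrument: optical bench, fixed: black rail 100 mm wide, 910 mm long along its own y, 20 mm high; origin on the table under the stage's middle. A black back light (80 mm diameter, at y 213 to 355 mm) and a lens (86 mm black head from y -213 mm, blue tube, grey camera box up to 300 mm high) face each other over the stage, on an axis 188 mm above the table
- stage: round index stage, fixed on the rail; origin 20 mm above the table on its vertical turning axis. Nickel plate 170 x 170 x 14 mm, black base 144 mm diameter, pawl box at its +x side (out to 117 mm from the axis, 90 mm above the table). On it turns a black ring with steel ratchet teeth, 131 mm diameter, top 94 mm above the table, with the socket block and the lever
- index (a joint): turn of ring, socket and lever, rad: 0 at the rest stop (start), growing anticlockwise from above. One click every 0.2094 rad (12 degrees); the fourth notch is at 0.838; travel ends at 1.53. A spring pulls back to 0 (3.4 N at the grip at rest, 5 N after 4 clicks). Each tooth adds 1.5 to 2 N up to its top, 0.62 of a click on; then the push falls by 2 to 3 N. The clicks do not lock
- lever: the stage's turning ring with its lever and socket block; origin on the turning axis 74 mm above the table, z up, axes turned as the stage's when at rest. The lever is a level steel rod 11 mm thick, its middle 84 mm above the table, out to 125 mm from the axis at 156 degrees from this body's +x, on the robot's side; an upright round brass grip stands on its end
- lever_grip (a point): point on the axis of the upright brass grip, 117 mm above the table, at the height to take it: the grip is 18 mm in diameter and reaches from 94 to 136 mm above the table; 125 mm from the turning axis
- socket (a point): middle of the mouth of the round socket hole, 132 mm above the table on the turning axis, in the flat top of a nickel block 46 x 46 mm and 38 mm high which turns with the ring (axes of the ring). The hole is 18 mm in diameter, 34 mm deep, with a 3 mm chamfer
- pin_blue: the setting pin to use, steel with a blue collar, 130 g (may differ by 20 percent), loose. Origin at the lower end of its shank, z along it, upwards as it stands. Shank 16 mm diameter, 32 mm long, its lowest 5 mm tapering to 10 mm; then the collar, 24 mm diameter, from 32 to 68 mm, whose flat underside rests on the rim of the hole; then a thin gauge stem, 10 mm diameter, up to 106 mm
- pin_blue_collar (a point): point on the axis of the blue pin, 56 mm above its lower end, where the collar is best gripped
- pin_blue_shoulder (a point): middle of the underside of the blue collar, 32 mm above the pin's lower end; lies on the socket's mouth when the pin is fully home
- pin_brass: another pin, same shape but with a brass collar and a 13 mm stem, in the stand; leave it
- pin_black: another pin, same shape but with a black collar and an 8 mm stem, in the stand; leave it
- stand: white pin stand, fixed, 66 x 170 x 42 mm (its own x, y, z), origin under its middle: three upright holes of 18 mm diameter, 34 mm deep, 55 mm apart along its y, with one pin in each in an order that changes; the collars rest on its top, 42 mm above the table
- bottle: small white bottle with a blue cap, 42 mm diameter, 100 mm high, standing on the table; origin at its underside; leave it
- case: dark wooden gauge case, 60 x 90 x 30 mm, on the table; origin at its underside; leave it
Not all that is in view belongs to the job. Of the things like the pin_blue, leave any that is orange, red or turquoise; of the rest the larger one is meant.

How it is judged (in metres and radians):
On the way, in this order (a step that is already met when the one before it is completed fails the run):
1. the blue pin is held in the gripper, clear above the stand (height (world z) of pin_blue above 0.05 m and contact force between the fingers and pin_blue above 0.5 N), for 0.1 s.
2. the blue pin is fully home in the socket and let go, the lever still at rest (z of pin_blue_shoulder in the frame of socket below 0.002 m and horizontal distance between pin_blue_shoulder and socket below 0.003 m and angle between pin_blue's own z axis and vertical below 0.06 rad and contact force between the fingers and pin_blue below 0.1 N and value of joint index below 0.1 rad), for 0.2 s.
3. the lever is held in the fourth notch by the fingers (value of joint index between 0.754 and 0.922 rad and contact force between the fingers and lever above 1 N and horizontal distance between the grasp point and lever_grip below 0.05 m), for 0.3 s.
At the end, for the whole second after the job is handed in: the fingers hold the lever at its grip (over 1 N, grasp point within 50 mm), still, in the fourth notch (0.754 to 0.922 rad); the blue pin stands fully home (shoulder within 2 mm in height and 3 mm sideways of the socket's mouth, upright within 0.06 rad), not touched by the robot (all of step 3 and velocity of joint index between -0.15 and 0.15 rad/s and z of pin_blue_shoulder in the frame of socket below 0.002 m and horizontal distance between pin_blue_shoulder and socket below 0.003 m and angle between pin_blue's own z axis and vertical below 0.06 rad and contact force between the arm and pin_blue below 0.1 N); the arm keeps its last pose, push and grip.
It fails at once if the lever ran on past the fourth click towards the fifth (value of joint index above 0.96 rad).
It fails at once if the blue pin was dropped (linear speed of pin_blue above 0.5 m/s and contact force between the fingers and pin_blue below 0.05 N).
It fails at once if another pin was moved (distance of any of pin_brass, pin_black from where it was at the start of the episode above 0.012 m).
It fails at once if the bottle or the case was moved (distance of any of bottle, case from where it was at the start of the episode above 0.02 m).
It also fails if it takes over 67 s, if anything falls off the work surface, if the arm or the gripper's body presses on something with over 40 N, if the wrist force passes 120 N, or if a joint passes its speed limit or range.

### The arm

A 6-joint arm with a two-finger parallel gripper is mounted at the origin on the work surface. World frame = base frame: x ahead of the robot, y to its left, z up, the work surface at z = 0. Lengths are in m, angles in degrees, forces in N, time in s.
With the tool pointing down it reaches from about 0.35 to 0.85 m from the base axis. Payload 8.1 kg.
Tool frame: the origin (TCP) lies midway between the tips of the shut fingers; the grasp point (between the pads) lies 19 mm behind it (grasp_offset is the z of the grasp point in the tool frame, in m); z points along the fingers, y is the line along which they close (so a half turn about z gives the same grasp; the last joint's range is limited). The gripper opens to 85 mm and grips with 20 to 120 N. Pads are 22 mm wide; open, the fingers measure 114 mm over their backs; the gripper's body (76 mm by 85 mm) begins 54 mm behind the grasp point. The pads swing forward as they close: fully open they stand 13 mm farther back than shut.
Start: joints at [69.649, 7.471, 85.268, -0, 87.261, -4.893], TCP at [0.16, 0.578, 0.209] pointing down, gripper open.
Joint ranges: [-169.43, 169.43], [-51.17, 129.36], [1.28, 143.12], [-76.62, 256.62], [0, 156.53], [-152.29, 152.29]. Speed limits (degrees/s): [136.94, 136.94, 159.86, 180, 180, 180].

### API

Orientations are given as a 3x3 rotation matrix whose columns are the frame's x, y, z axes.
In Python, from workcell import observe, read_camera, camera_model, close_job, grasp_offset gives the robot as it stands.
- The arm moves only by the tool servo_tool, never from a script. Its argument "plan" is a list of rows, each a list of 3 entries, a list of its own where there are three numbers: the shift along the tool's x, y, z in m, then the turn, a rotation vector about the tool's x, y, z in degrees, then the opening, from 0 (shut) to 1 (fully open). A call has 1 to 8 rows; each row is the pose to reach, as a shift and turn from the pose commanded when the call began, along the tool's axes at that moment; what a row does not reach only later rows make up. A row lasts 1/8 s, in which the tool goes at most 62.5 mm and 10.7 degrees, less where a joint would pass 70% of its speed; a pose out of reach is approached as far as the arm can. A call with a gripper value outside its range is refused whole. The fingers move at their own pace and stop on an object; "grip_force" is the grip in N (left out, the last holds). Time passes only in rows, so rows that repeat a pose let the fingers close. It gives the time, the measured TCP pose, the force, the opening and the grip force at its end, in the units of the state.
- observe(): the state, without advancing time (a new reading comes with each control period).
- read_camera(name): name is "scene" or "side" or "wrist"; returns the picture (384x512x3 uint8, red, green, blue); there is no depth.
- camera_model(name): a dict with "fovy" (degrees; the focal length in pixels is half the picture's height over the tangent of half this angle, whatever the lens; pixels are square), "cx", "cy" (the principal point, pixels), "T" (4x4, takes a point from camera to world coordinates). Camera axes: x right, y down, z forward; pixel columns grow to the right and rows downward; lengths in m; the calibration is good to about 2 mm. A picture is of the moment at which its call begins: read the wrist's pose just before it. camera_model takes no time and is no camera call; for the wrist camera it gives the pose at the moment of the call.
- close_job(): hands the job in; it is judged then, once.
The state is a dict: "clock": time; "joint_pos": joint angles; "dq": joint speeds; "joint_efforts": joint torques, N m; "ee_pos": TCP position; "orientation": TCP orientation; "wrist_force": force on the tool from outside, world axes, zero at the start; "ft_torque": the same for the moment, N m; "grip_width": finger opening in m; "grip_force": force on a finger pad.
Only numpy, scipy, OpenCV 4.12 (cv2) and the standard library are available. Lean on these libraries where they do the work, as an engineer would, in place of code of your own. Each camera call takes 0.05 s, during which the arm holds its last target. There are 200 camera calls.

## Working session

There is one attempt and no reset: what is moved stays moved. The work goes in short steps, Python scripts to look and compute and a tool call to move; the robot and the scene stay as the last step left them, time stands still between calls to the robot, and variables do not carry over. Pictures are saved under pics/ and viewed, at most 10 in all, crops included, and the job is handed in when it is done.

Besides the shell and the picture viewer there is one more tool, called after "Call:" as name(argument=value, ...) on one line, values as JSON. servo_tool: Moves the arm, as the interface text tells. Its arguments: {"type":"object","properties":{"plan":{"type":"array","items":{"type":"array"}},"grip_force":{"type":"number"}},"required":["plan"]}

```bash
mkdir -p pics; cat > h.py <<'E'
import numpy as np, cv2
from workcell import *
np.set_printoptions(precision=4,suppress=True)
def proj(n,P,m=None):
    m=m or camera_model(n);T=np.array(m["T"]);f=192/np.tan(np.radians(m["fovy"]/2))
    c=(np.atleast_2d(P)-T[:3,3])@T[:3,:3]
    return np.c_[m["cx"]+f*c[:,0]/c[:,2],m["cy"]+f*c[:,1]/c[:,2]]
def ray(n,uv,m=None):
    m=m or camera_model(n);T=np.array(m["T"]);f=192/np.tan(np.radians(m["fovy"]/2))
    d=T[:3,:3]@np.array([(uv[0]-m["cx"])/f,(uv[1]-m["cy"])/f,1]);return T[:3,3],d/np.linalg.norm(d)
def atz(n,uv,z,m=None):
    o,d=ray(n,uv,m);return o+d*(z-o[2])/d[2]
def tri(*rs):
    A=sum(np.eye(3)-np.outer(d,d) for o,d in rs);b=sum((np.eye(3)-np.outer(d,d))@o for o,d in rs);return np.linalg.solve(A,b)
E
python3 - <<'E'
from h import *
for n in("scene","side","wrist"):
    m=camera_model(n);print(n,m);cv2.imwrite(f"pics/{n}0.png",read_camera(n)[:,:,::-1])
a=cv2.imread("pics/scene0.png");b=cv2.imread("pics/side0.png")
s=observe();print(s,grasp_offset)
E
```

```text
scene {'fovy': 52.357166700058265, 'cx': 258.86437813777735, 'cy': 188.11935395368593, 'T': array([[-0.7798,  0.4783, -0.4039,  0.9256],
       [ 0.6259,  0.5831, -0.518 ,  0.5251],
       [-0.0122, -0.6567, -0.7541,  0.837 ],
       [ 0.    ,  0.    ,  0.    ,  1.    ]])}
side {'fovy': 42.11435676158596, 'cx': 264.0126455246264, 'cy': 184.47476463650693, 'T': array([[-0.8844, -0.2649,  0.3843, -0.0651],
       [-0.4661,  0.5423, -0.699 ,  1.1158],
       [-0.0232, -0.7974, -0.603 ,  1.0271],
       [ 0.    ,  0.    ,  0.    ,  1.    ]])}
wrist {'fovy': 69.2208265210522, 'cx': 257.85469531437656, 'cy': 193.69554579537808, 'T': array([[ 0.2663,  0.9181,  0.2934,  0.0852],
       [ 0.9639, -0.2528, -0.0836,  0.5991],
       [-0.0026,  0.3051, -0.9523,  0.3735],
       [ 0.    ,  0.    ,  0.    ,  1.    ]])}
{'clock': 0.15, 'joint_pos': array([69.6472,  7.5056, 85.3165, -0.0015, 87.2652, -4.8919]), 'dq': array([ 0.0017, -0.1305, -0.1519,  0.017 ,  0.0019, -0.0013]), 'joint_efforts': array([  0.0005, -57.006 , -50.1161,  -0.0002,   0.0096,   0.    ]), 'ee_pos': array([0.1598, 0.5778, 0.2082]), 'orientation': array([[-0.9638,  0.2666, -0.0005],
       [ 0.2666,  0.9638, -0.0014],
       [ 0.0001, -0.0015, -1.    ]]), 'wrist_force': array([-0.1439, -0.927 , -0.5558]), 'ft_torque': array([-0.019 ,  0.0215,  0.0519]), 'grip_force': 0.0, 'grip_width': 0.08553810341706586} -0.0187
```

View pics/scene0.png

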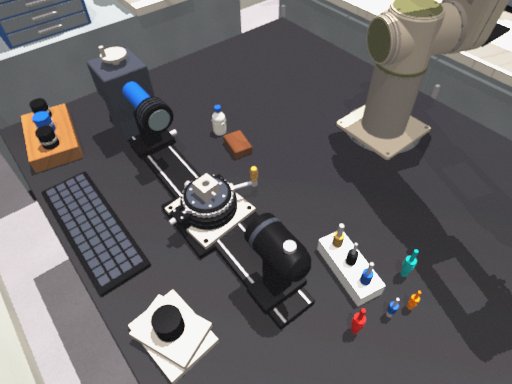

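View pics/side0.png

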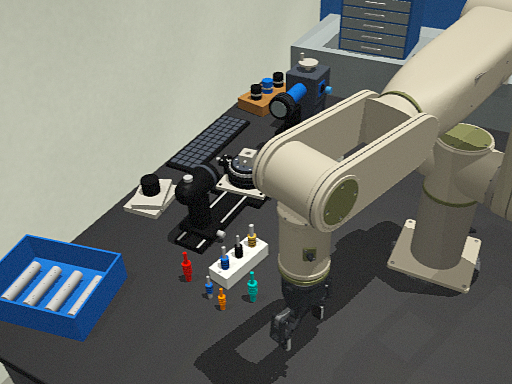

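The blue-collared candidates in the scene picture are the pin in the stand at (368,275) and a smaller one on the table at (393,307). The red (359,320), orange (414,300) and turquoise (409,263) ones are excluded. The pin in the stand is the larger blue one, so it's the one meant. I'll confirm that in an enlarged crop.

```bash
python3 - <<'E'
from h import *
a=cv2.imread("pics/scene0.png");b=cv2.imread("pics/side0.png")
def c(i,x,y,w,h,k):return cv2.resize(i[y:y+h,x:x+w],None,fx=k,fy=k,interpolation=cv2.INTER_CUBIC)
A=c(a,310,215,100,75,4);B=c(b,200,220,100,75,4);C=c(a,165,150,100,75,4);D=c(b,210,135,100,75,4)
cv2.imwrite("pics/c1.png",np.vstack([np.hstack([A,B]),np.hstack([C,D])]))
E
```

```text
(no output)
```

View pics/c1.png

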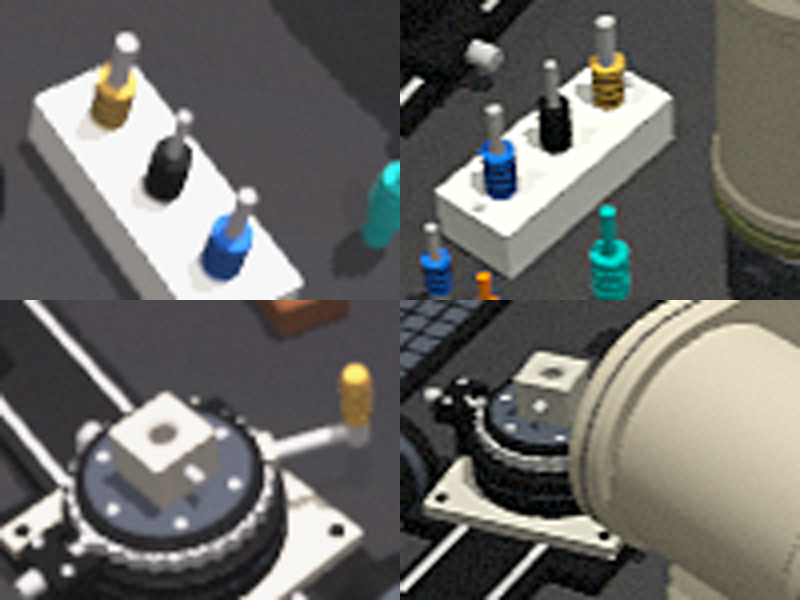

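View pics/wrist0.png

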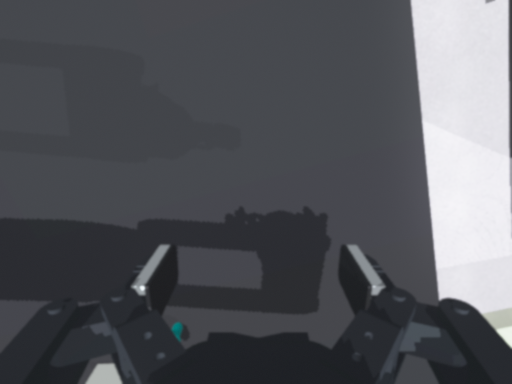

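The enlarged crop confirms it. The stand pin with the blue collar (collar at 368,271, stem top at 372,264 in the scene picture) is the full-size one, and the small blue one on the table is a decoy. The socket mouth is at scene (205.7,183) and side (248,153), and the brass grip top is at scene (253.7,167.5). The wrist picture shows only the table.

```bash
python3 - <<'E'
from h import *
s=lambda x,y,ox,oy:((x+.5)/4-.5+ox,(y+.5)/4-.5+oy)
P={"blue":(s(247,194,310,215),s(93,107,200,220),.116),"brass":(s(127,41,310,215),s(205,22,200,220),.116),"black":(s(185,116,310,215),s(151,65,200,220),.116),
"sock":(s(163,133,165,150),s(152,72,210,135),.132),"grip":(s(355,70,165,150),None,.136),"lo":(s(353,126,165,150),None,.094),"bluecol":(s(233,225,310,215),None,.078)}
for k,(a,b,z) in P.items():
    print(k,atz("scene",a,z),*( [atz("side",b,z),tri(ray("scene",a),ray("side",b))] if b else []))
E
```

```text
blue [0.4878 0.3409 0.116 ] [0.4872 0.3436 0.116 ] [0.4877 0.3415 0.1149]
brass [0.4644 0.2336 0.116 ] [0.4618 0.2386 0.116 ] [0.4635 0.2338 0.113 ]
black [0.4766 0.288  0.116 ] [0.4733 0.2922 0.116 ] [0.4752 0.2879 0.1126]
sock [ 0.6379 -0.0547  0.132 ] [ 0.6334 -0.0505  0.132 ] [ 0.6367 -0.057   0.128 ]
grip [ 0.5172 -0.0194  0.136 ]
lo [ 0.5247 -0.0136  0.094 ]
bluecol [0.4853 0.3391 0.078 ]
```

Call:
servo_tool(plan=[[[-0.047,-0.018,0],[0,0,10.6],1],[[-0.094,-0.035,0],[0,0,21.2],1],[[-0.142,-0.053,0],[0,0,31.8],1],[[-0.189,-0.07,0],[0,0,42.4],1],[[-0.237,-0.088,0],[0,0,53],1],[[-0.284,-0.106,0],[0,0,63.6],1],[[-0.332,-0.123,0],[0,0,74.2],0.8],[[-0.379,-0.141,0],[0,0,84.8],0.6]], grip_force=40)

```text
clock: 1.15
ee_pos: [0.4887, 0.3402, 0.2087]
orientation: [[0.184, 0.983, -0.0], [0.983, -0.184, -0.0], [-0.0, -0.0, -1.0]]
wrist_force: [0.4, 0.1, -1.2]
grip_width: 0.0524
grip_force: 0.0
```

Call:
servo_tool(plan=[[[0,0,0],[0,0,2.4],0.6],[[0,0,0],[0,0,2.4],0.6],[[0,0,0],[0,0,2.4],0.6],[[0,0,0],[0,0,2.4],0.6]])

```text
clock: 1.65
ee_pos: [0.487, 0.3419, 0.209]
orientation: [[0.217, 0.976, -0.0], [0.976, -0.217, 0.0], [0.0, -0.0, -1.0]]
wrist_force: [-0.3, -0.1, -0.2]
grip_width: 0.0515
grip_force: 0.0
```

```bash
python3 - <<'E'
from h import *
s=observe();m=camera_model("wrist");im={n:read_camera(n)[:,:,::-1] for n in("wrist","side","scene")}
print(s["ee_pos"],s["orientation"],s["grip_width"],s["dq"].max(),s["clock"])
import pickle;pickle.dump((m,s),open("w1.pkl","wb"))
for n in im: cv2.imwrite(f"pics/{n}1.png",im[n])
for p in ([.4877,.341,.116],[.4877,.341,.078],[.4875,.341,.042]):print(proj("wrist",p,m))
cs=cv2.resize(im["side"][150:242,230:350],None,fx=2.5,fy=2.5,interpolation=cv2.INTER_CUBIC)
cs2=cv2.resize(im["scene"][150:242,155:275],None,fx=2.5,fy=2.5,interpolation=cv2.INTER_CUBIC)
cv2.imwrite("pics/c2.png",np.hstack([im["wrist"],np.vstack([cs,cs2,np.zeros((0,300,3),np.uint8)])[:384,:288]]))
E
```

```text
[0.487  0.3419 0.209 ] [[ 0.2174  0.9761 -0.0001]
 [ 0.9761 -0.2174  0.    ]
 [ 0.     -0.0001 -1.    ]] 0.05151952101495626 0.14776506300712108 1.65
[[258.0154 189.9427]]
[[257.9565 179.8641]]
[[257.7529 172.3256]]
```

View pics/c2.png

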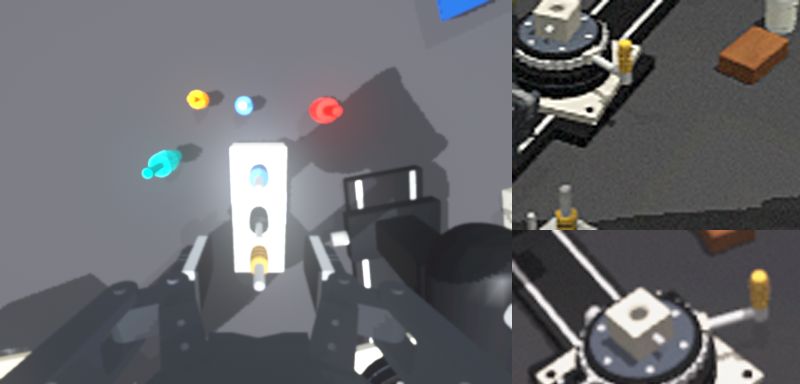

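The wrist picture shows the blue pin at (258,178), which is within a pixel or two of where I predicted it midway between the fingers. The brass and black pins lie along the row and clear of the fingers. Next I'll descend, grip and lift.

Call:
servo_tool(plan=[[[0,0,0.04],[0,0,0],0.6],[[0,0,0.08],[0,0,0],0.6],[[0,0,0.12],[0,0,0],0.6],[[0,0,0.145],[0,0,0],0.6],[[0,0,0.16],[0,0,0],0.6],[[0,0,0.16],[0,0,0],0.6],[[0,0,0.16],[0,0,0],0.3],[[0,0,0.16],[0,0,0],0.2]])

```text
clock: 2.8
ee_pos: [0.4887, 0.3422, 0.0509]
orientation: [[0.219, 0.976, 0.002], [0.976, -0.219, 0.002], [0.002, 0.002, -1.0]]
wrist_force: [-0.5, 0.5, 3.3]
grip_width: 0.0211
grip_force: 39.0
```

Call:
servo_tool(plan=[[[0,0,0],[0,0,0],0.1],[[0,0,0],[0,0,0],0],[[0,0,0],[0,0,0],0],[[0,0,0],[0,0,0],0]], grip_force=40)

```text
clock: 3.3
ee_pos: [0.4887, 0.3421, 0.0508]
orientation: [[0.219, 0.976, 0.002], [0.976, -0.219, 0.002], [0.002, 0.002, -1.0]]
wrist_force: [-1.9, -0.2, 6.7]
grip_width: 0.021
grip_force: 39.1
```

Call:
servo_tool(plan=[[[0,0,-0.01],[0,0,0],0],[[0,0,-0.025],[0,0,0],0],[[0,0,-0.05],[0,0,0],0],[[0,0,-0.08],[0,0,0],0],[[0,0,-0.12],[0,0,0],0],[[0,0,-0.16],[0,0,0],0],[[0,0,-0.17],[0,0,0],0],[[0,0,-0.17],[0,0,0],0]])

```text
clock: 4.3
ee_pos: [0.4878, 0.3416, 0.2196]
orientation: [[0.219, 0.976, 0.001], [0.976, -0.219, 0.001], [0.001, 0.001, -1.0]]
wrist_force: [0.3, -0.9, -1.5]
grip_width: 0.0209
grip_force: 39.4
```

```bash
python3 - <<'E'
from h import *
s=observe();im=read_camera("wrist")[:,:,::-1];m=camera_model("wrist")
cv2.imwrite("pics/wrist2.png",im)
t=s["ee_pos"];print(t,s["grip_width"],s["grip_force"],s["wrist_force"])
sc=[read_camera(n)[:,:,::-1] for n in("scene","side")]
c=[]
for n,i in zip(("scene","side"),sc):
    u,v=proj(n,t)[0].astype(int);u=max(u,50);x,y=u-50,max(v-45,0);print(n,x,y);c.append(cv2.resize(i[y:y+75,x:x+100],(400,300),interpolation=cv2.INTER_CUBIC))
print(proj("wrist",[t+[0,0,h] for h in(.065,.027,-.041)],m))
w=cv2.resize(im[100:325,108:408],(800,600))[:300]
cv2.imwrite("pics/c3.png",np.vstack([np.hstack(c),cv2.resize(im[120:270,158:358],(400,300)).repeat(1,1) if 0 else np.hstack([cv2.resize(im[130:280,158:358],(400,300)),np.zeros((300,400,3),np.uint8)])]))
E
```

```text
[0.4878 0.3416 0.2196] 0.020938631127349137 39.429484605789185 [ 0.2915 -0.9341 -1.5153]
scene 332 190
side 170 170
[[257.9454 297.2218]
 [257.9144 251.8921]
 [257.8844 208.2107]]
```

View pics/c3.png

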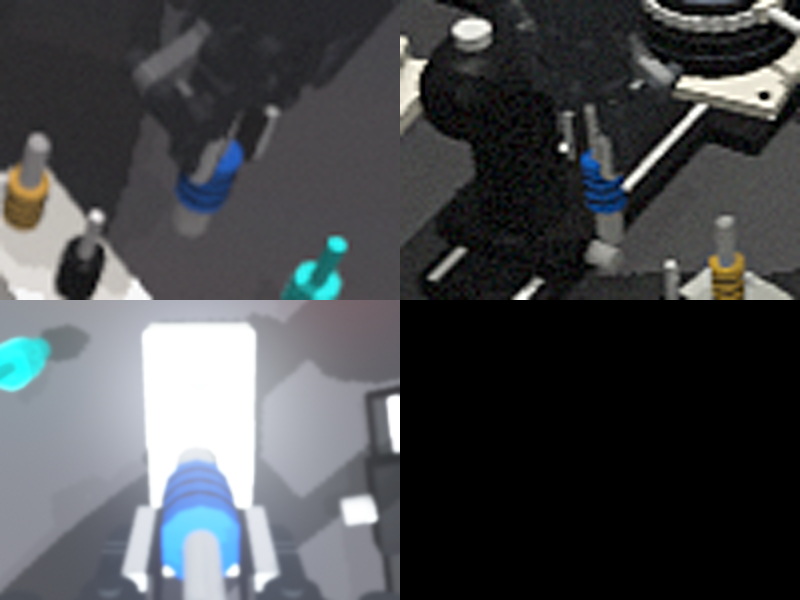

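The pin is held upright, with its tip at about (256.5,207.5) against (257.9,208.2) predicted, and the other pins haven't moved. I'll carry it round the robot side of the back light to beside the socket and measure there.

Call:
servo_tool(plan=[[[-0.03,0.007,0],[0,0,0],0],[[-0.08,0.018,0],[0,0,0],0],[[-0.135,0.03,0],[0,0,0],0],[[-0.19,0.042,0],[0,0,0],0],[[-0.245,0.055,0],[0,0,0],0],[[-0.3,0.067,0],[0,0,0],0],[[-0.35,0.078,0],[0,0,0],0],[[-0.381,0.085,0],[0,0,0],0]])

```text
clock: 5.45
ee_pos: [0.4858, -0.0511, 0.2172]
orientation: [[0.221, 0.975, -0.003], [0.975, -0.221, 0.0], [-0.0, -0.003, -1.0]]
wrist_force: [0.4, -0.2, -0.3]
grip_width: 0.0209
grip_force: 39.4
```

Call:
servo_tool(plan=[[[-0.01,0.023,0],[0,0,0],0],[[-0.02,0.046,0],[0,0,0],0],[[-0.026,0.069,0],[0,0,0],0],[[-0.026,0.069,0],[0,0,0],0],[[-0.026,0.069,0],[0,0,0],0]])

```text
clock: 6.08
ee_pos: [0.5477, -0.0891, 0.2176]
orientation: [[0.219, 0.976, -0.003], [0.976, -0.219, 0.001], [0.0, -0.003, -1.0]]
wrist_force: [-0.9, 0.1, -0.9]
grip_width: 0.0209
grip_force: 39.5
```

```bash
python3 - <<'E'
from h import *
import pickle
s=observe();m=camera_model("wrist");im=read_camera("wrist")[:,:,::-1]
cv2.imwrite("pics/wrist3.png",im);pickle.dump((m,s),open("w3.pkl","wb"))
print(s["ee_pos"],s["orientation"],s["grip_width"],s["clock"],np.abs(s["dq"]).max())
print(proj("wrist",[[.638,-.054,.132],[.517,-.018,.136]],m))
cv2.imwrite("pics/c4.png",cv2.resize(im,(800,600),interpolation=cv2.INTER_CUBIC))
E
```

```text
[ 0.5477 -0.0891  0.2176] [[ 0.2191  0.9757 -0.0026]
 [ 0.9757 -0.2191  0.0008]
 [ 0.0002 -0.0027 -1.    ]] 0.020900207864267398 6.075 1.1240329727562135
[[348.255  133.3114]
 [204.6512 123.5406]]
```

View pics/c4.png

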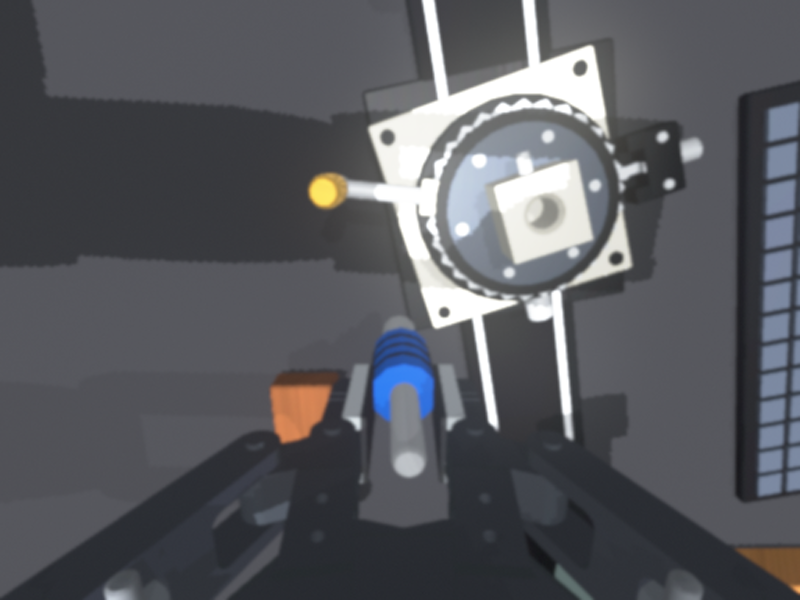

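```bash
python3 - <<'E'
from h import *
import pickle
m,s=pickle.load(open("w3.pkl","rb"));q=lambda u,v:((u+.5)/1.5625-.5,(v+.5)/1.5625-.5)
print("sock",atz("wrist",q(544.5,211.5),.132,m),"grip",atz("wrist",q(325,190),.136,m))
t=s["ee_pos"]
print(proj("wrist",[t+[0,0,h] for h in(.065,.027,-.041)],m)*1.5625)
for uv,h in(((409,464),.065),((404,388),.027),((398.5,330),-.041)):print(atz("wrist",q(*uv),t[2]+h,m)-t)
E
```

```text
sock [ 0.6378 -0.0556  0.132 ] grip [ 0.5202 -0.0169  0.136 ]
[[400.5913 461.9901]
 [401.2951 392.609 ]
 [401.9777 325.3131]]
[ 0.0021 -0.001   0.065 ]
[0.0013 0.0017 0.027 ]
[-0.0024 -0.0019 -0.041 ]
```

The wrist picture shows the socket mouth at (544.5,211.5) and the grip top at (325,190), enlarged pixels. That puts the socket at (0.638,-0.055), and it agrees with the scene camera. The pin leans about 2°, so I'll correct that as I move over the socket.

Call:
servo_tool(plan=[[[0.015,0.022,0],[0,0,0],0],[[0.032,0.048,0],[-1,0,0],0],[[0.046,0.07,0],[-2,0,0],0],[[0.0535,0.081,0],[-2,0,0],0],[[0.0535,0.081,0.01],[-2,0,0],0],[[0.0535,0.081,0.025],[-2,0,0],0],[[0.0535,0.081,0.033],[-2,0,0],0],[[0.0535,0.081,0.033],[-2,0,0],0]])

```text
clock: 7.12
ee_pos: [0.6382, -0.0552, 0.1844]
orientation: [[0.22, 0.975, 0.031], [0.976, -0.219, -0.007], [-0.0, 0.032, -0.999]]
wrist_force: [0.5, 0.2, -0.5]
grip_width: 0.021
grip_force: 39.6
```

```bash
python3 - <<'E'
from h import *
t=observe()["ee_pos"];print(t)
ims={n:read_camera(n)[:,:,::-1] for n in("scene","side","wrist")}
c=[]
for n in("scene","side"):
    u,v=proj(n,[.638,-.055,.132])[0].astype(int);x,y=u-40,v-45;print(n,x,y,proj(n,[[.638,-.055,.132]]+[t+[0,0,h] for h in(.065,-.009,-.041)])-[x,y])
    c.append(cv2.resize(ims[n][y:y+75,x:x+80],(400,375),interpolation=cv2.INTER_CUBIC))
w=ims["wrist"][130:330,160:360]
cv2.imwrite("pics/c5.png",np.hstack([*c]))
cv2.imwrite("pics/w5.png",w)
E
```

```text
[ 0.6382 -0.0552  0.1844]
scene 165 137 [[40.2652 45.8332]
 [33.966  10.255 ]
 [38.0021 33.4767]
 [39.599  42.6643]]
side 207 106 [[40.0718 45.6046]
 [38.4055 14.098 ]
 [39.4589 34.253 ]
 [39.8965 42.6251]]
```

View pics/c5.png

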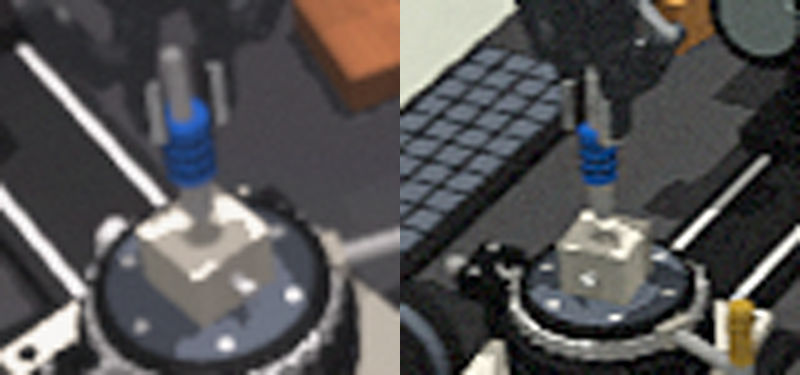

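The scene and side crops both show the shank tip right over the hole. I'll lower it slowly.

Call:
servo_tool(plan=[[[0,0,0.005],[0,0,0],0],[[0,0,0.009],[0,0,0],0],[[0,0,0.013],[0,0,0],0],[[0,0,0.017],[0,0,0],0],[[0,0,0.021],[0,0,0],0],[[0,0,0.025],[0,0,0],0],[[0,0,0.025],[0,0,0],0]])

```text
clock: 8.15
ee_pos: [0.6398, -0.0552, 0.1602]
orientation: [[0.219, 0.975, 0.033], [0.976, -0.219, -0.007], [-0.0, 0.034, -0.999]]
wrist_force: [-0.7, -0.4, -2.7]
grip_width: 0.0209
grip_force: 39.5
```

Call:
servo_tool(plan=[[[0,-0.001,0.004],[0,0,0],0],[[0,-0.001,0.008],[0,0,0],0],[[0,-0.001,0.012],[0,0,0],0],[[0,-0.001,0.015],[0,0,0],0],[[0,-0.001,0.017],[0,0,0],0],[[0,-0.001,0.018],[0,0,0],0],[[0,-0.001,0.019],[0,0,0],0],[[0,-0.001,0.019],[0,0,0],0]])

```text
clock: 9.15
ee_pos: [0.6398, -0.0551, 0.1419]
orientation: [[0.219, 0.975, 0.034], [0.976, -0.219, -0.008], [-0.0, 0.034, -0.999]]
wrist_force: [-4.6, 0.0, 0.7]
grip_width: 0.0211
grip_force: 39.8
```

Call:
servo_tool(plan=[[[0,-0.001,0.001],[0,0,0],0],[[0,-0.0015,0.002],[0,0,0],0],[[0,-0.0015,0.003],[0,0,0],0],[[0,-0.0015,0.003],[0,0,0],0]])

```text
clock: 9.65
ee_pos: [0.6395, -0.0554, 0.1407]
orientation: [[0.219, 0.975, 0.037], [0.976, -0.219, -0.009], [-0.0, 0.038, -0.999]]
wrist_force: [-3.9, -0.9, 8.1]
grip_width: 0.0207
grip_force: 40.7
```

Call:
servo_tool(plan=[[[0,-0.0015,0.001],[0,0,0],0.25],[[0,-0.0015,0.001],[0,0,0],0.35],[[0,-0.0015,0.001],[0,0,0],0.5],[[0,-0.0015,0.001],[0,0,0],0.6],[[0,-0.0015,0.001],[0,0,0],0.6]])

```text
clock: 10.28
ee_pos: [0.6371, -0.0544, 0.1376]
orientation: [[0.219, 0.975, 0.034], [0.976, -0.219, -0.008], [0.0, 0.035, -0.999]]
wrist_force: [-0.3, 0.2, -0.6]
grip_width: 0.0514
grip_force: 0.0
```

Call:
servo_tool(plan=[[[0,0,-0.02],[0,0,0],0.6],[[0,0,-0.045],[1,0,0],0.6],[[0,0,-0.075],[2,0,0],0.6],[[0,0,-0.09],[2,0,0],0.6],[[0,0,-0.09],[2,0,0],0.6]])

```text
clock: 10.9
ee_pos: [0.6351, -0.054, 0.23]
orientation: [[0.219, 0.976, 0.004], [0.976, -0.219, -0.001], [0.0, 0.004, -1.0]]
wrist_force: [-0.4, 0.1, -0.1]
grip_width: 0.0512
grip_force: 0.0
```

```bash
python3 - <<'E'
from h import *
s=observe();t=s["ee_pos"];print(t,s["orientation"],s["grip_width"],s["clock"])
c=[]
for n in("scene","side"):
    i=read_camera(n)[:,:,::-1]
    u,v=proj(n,[.638,-.055,.132])[0].astype(int);x,y=u-40,v-45;print(n,proj(n,[[.638,-.055,z] for z in(.206,.168,.132)])*1-[x,y])
    c.append(cv2.resize(i[y:y+75,x:x+80],(400,375),interpolation=cv2.INTER_CUBIC))
cv2.imwrite("pics/c6.png",np.hstack(c))
E
```

```text
[ 0.6351 -0.054   0.23  ] [[ 0.2191  0.9757  0.0038]
 [ 0.9757 -0.2191 -0.0006]
 [ 0.0002  0.0038 -1.    ]] 0.05122102812831074 10.9
scene [[36.5184 24.2348]
 [38.4992 35.6527]
 [40.2652 45.8332]]
side [[39.0529 26.0996]
 [39.5832 36.251 ]
 [40.0718 45.6046]]
```

View pics/c6.png

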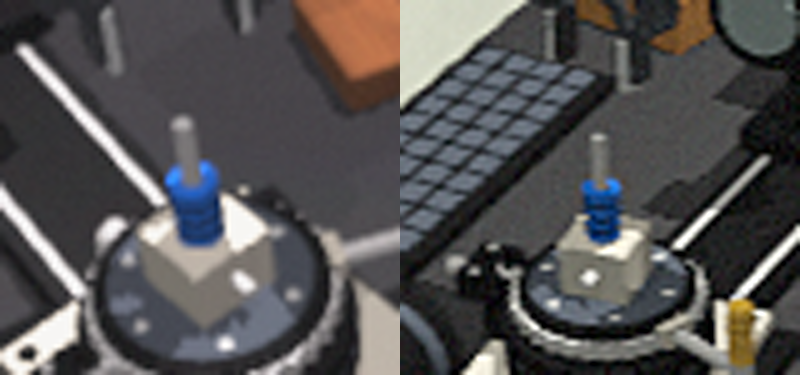

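The pin stands fully home and upright: its stem top in the scene crop is at (181,121) against (183,121) expected. Now for the lever, with the tool turned so the fingers close along the tangent.

Call:
servo_tool(plan=[[[0,0,-0.02],[0,0,-10.6],0.6],[[0.002,-0.02,-0.02],[0,0,-21.2],0.6],[[0.004,-0.045,-0.02],[0,0,-31.8],0.6],[[0.006,-0.07,-0.02],[0,0,-42.4],0.6],[[0.008,-0.095,-0.02],[0,0,-53],0.6],[[0.009,-0.11,-0.02],[0,0,-63.6],0.6],[[0.0094,-0.1214,-0.02],[0,0,-74.2],0.6],[[0.0094,-0.1214,-0.01],[0,0,-84.8],0.6]])

```text
clock: 12.0
ee_pos: [0.5169, -0.0177, 0.237]
orientation: [[-0.954, 0.301, -0.001], [0.301, 0.954, 0.0], [0.001, -0.0, -1.0]]
wrist_force: [-0.2, 0.2, 0.3]
grip_width: 0.0512
grip_force: 0.0
```

Call:
servo_tool(plan=[[[0,0,0.02],[0,0,-0.6],0.6],[[0,0,0.05],[0,0,-0.6],0.6],[[0,0,0.065],[0,0,-0.6],0.6],[[0,0,0.065],[0,0,-0.6],0.6],[[0,0,0.065],[0,0,-0.6],0.6]])

```text
clock: 12.62
ee_pos: [0.5182, -0.0181, 0.1736]
orientation: [[-0.955, 0.298, 0.001], [0.298, 0.955, -0.0], [-0.001, 0.0, -1.0]]
wrist_force: [1.0, 0.4, 0.0]
grip_width: 0.051
grip_force: 0.0
```

```bash
python3 - <<'E'
from h import *
s=observe();t=s["ee_pos"];print(t,s["orientation"],s["joint_pos"],s["clock"],s["wrist_force"])
m=camera_model("wrist");i=read_camera("wrist")[:,:,::-1]
g=np.array([.5187,-.0182,.136]);print(proj("wrist",[g,g-[0,0,.02]],m))
cv2.imwrite("pics/c7.png",cv2.resize(i,(800,600)))
E
```

```text
[ 0.5182 -0.0181  0.1736] [[-0.9547  0.2976  0.0009]
 [ 0.2976  0.9547 -0.0001]
 [-0.0009  0.0001 -1.    ]] [ -7.6713  -4.1742 100.8545  -0.0005  83.2666 -80.3583] 12.625 [0.9628 0.3754 0.0088]
[[257.6884 209.4507]
 [257.7183 200.9684]]
```

View pics/c7.png

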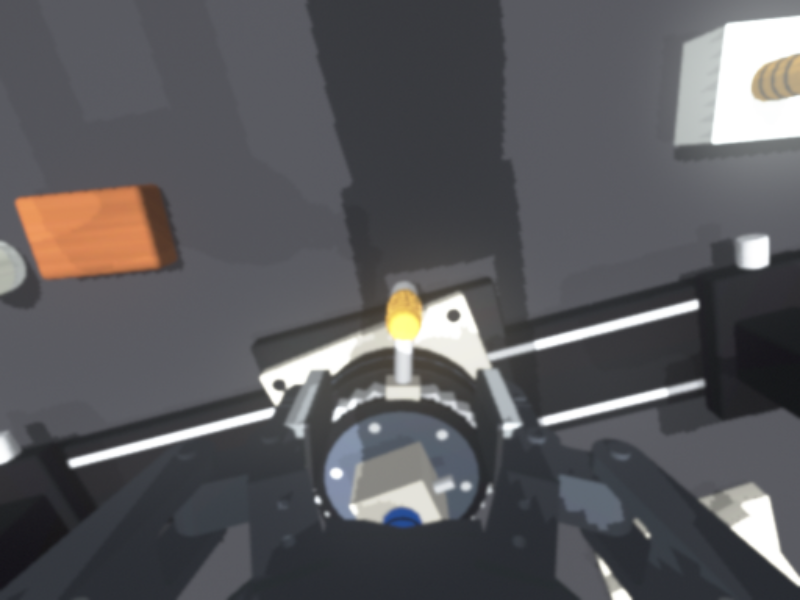

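The grip top is at (404,325), that is (258.5,208) unscaled, against (257.7,209.5) predicted, so the fingers straddle it. I'll descend and close.

Call:
servo_tool(plan=[[[0,0,0.03],[0,0,0],0.6],[[0,0,0.055],[0,0,0],0.6],[[0,0,0.07],[0,0,0],0.6],[[0,0,0.074],[0,0,0],0.5],[[0,0,0.074],[0,0,0],0.3],[[0,0,0.074],[0,0,0],0.1],[[0,0,0.074],[0,0,0],0],[[0,0,0.074],[0,0,0],0]], grip_force=60)

```text
clock: 13.68
ee_pos: [0.5186, -0.0178, 0.1002]
orientation: [[-0.955, 0.297, 0.002], [0.297, 0.955, 0.0], [-0.002, 0.001, -1.0]]
wrist_force: [-1.5, 2.3, 6.3]
grip_width: 0.0148
grip_force: 59.0
```

Call:
servo_tool(plan=[[[0,0,0],[0,0,0],0],[[0,0,0],[0,0,0],0]])

```text
clock: 13.92
ee_pos: [0.5186, -0.0178, 0.1002]
orientation: [[-0.955, 0.297, 0.002], [0.297, 0.955, 0.0], [-0.002, 0.001, -1.0]]
wrist_force: [-0.4, 2.8, 6.1]
grip_width: 0.015
grip_force: 59.0
```

```bash
python3 - <<'E'
from h import *
s=observe();t=s["ee_pos"];R=s["orientation"];C=np.array([.638,-.0553]);g=t[:2]-C
print(t,R,s["grip_width"],s["grip_force"],s["wrist_force"],np.hypot(*g),np.degrees(np.arctan2(g[1],g[0])))
for a in np.arange(4,52,4.):
    c,n=np.cos(np.radians(a)),np.sin(np.radians(a));d=np.array([c*g[0]-n*g[1],n*g[0]+c*g[1]])-g
    print(a,(R.T@np.r_[d,0]).round(4))
E
```

```text
[ 0.5186 -0.0178  0.1002] [[-0.955   0.2966  0.0021]
 [ 0.2966  0.955   0.0002]
 [-0.002   0.0008 -1.    ]] 0.014979073236505703 58.959363255307835 [-0.3998  2.7684  6.1308] 0.12511183618381766 162.57972324708152
4.0 [-0.0003 -0.0087 -0.    ]
8.0 [-0.0012 -0.0174 -0.    ]
12.0 [-0.0027 -0.026  -0.    ]
16.0 [-0.0047 -0.0345 -0.    ]
20.0 [-0.0074 -0.0428 -0.    ]
24.0 [-0.0107 -0.0509 -0.    ]
28.0 [-0.0145 -0.0588 -0.    ]
32.0 [-0.0188 -0.0664 -0.    ]
36.0 [-0.0237 -0.0736 -0.    ]
40.0 [-0.029  -0.0805 -0.    ]
44.0 [-0.0349 -0.087  -0.    ]
48.0 [-0.0411 -0.0931  0.    ]
```

Held at a radius of 125.1 mm, as expected. I'll swing along the arc, first to 32°.

Call:
servo_tool(plan=[[[-0.0003,-0.0087,0],[0,0,-4],0],[[-0.0012,-0.0174,0],[0,0,-8],0],[[-0.0027,-0.026,0],[0,0,-12],0],[[-0.0047,-0.0345,0],[0,0,-16],0],[[-0.0074,-0.0428,0],[0,0,-20],0],[[-0.0107,-0.0509,0],[0,0,-24],0],[[-0.0145,-0.0588,0],[0,0,-28],0],[[-0.0188,-0.0664,0],[0,0,-32],0]])

```text
clock: 14.92
ee_pos: [0.5161, -0.0867, 0.1002]
orientation: [[-0.966, -0.257, 0.0], [-0.257, 0.966, 0.001], [-0.001, 0.001, -1.0]]
wrist_force: [-4.2, 4.5, 8.5]
grip_width: 0.0152
grip_force: 59.3
```

Call:
servo_tool(plan=[[[0,0,0],[0,0,0],0]])

```text
clock: 15.05
ee_pos: [0.5163, -0.0874, 0.1002]
orientation: [[-0.967, -0.255, 0.001], [-0.255, 0.967, -0.0], [-0.001, -0.0, -1.0]]
wrist_force: [-5.4, 2.4, 9.8]
grip_width: 0.015
grip_force: 59.3
```

```bash
python3 - <<'E'
from h import *
s=observe();t=s["ee_pos"];R=s["orientation"];C=np.array([.638,-.0553]);g=t[:2]-C
A=np.degrees(np.arctan2(g[1],g[0]))%360-162.58
print(t,s["grip_width"],s["grip_force"],s["wrist_force"],np.hypot(*g),A,s["joint_pos"])
for B in np.arange(34,50,2.):
    a=B-A
    c,n=np.cos(np.radians(a)),np.sin(np.radians(a));d=np.array([c*g[0]-n*g[1],n*g[0]+c*g[1]])*.1251/np.hypot(*g)-g
    print(B,a,(R.T@np.r_[d,0]).round(4))
E
```

```text
[ 0.5163 -0.0874  0.1002] 0.014954900573266657 59.27455555756751 [-5.3604  2.3817  9.7642] 0.12584160980093045 32.183879742820835 [ -15.2201    0.1804  104.5094    0.0065   75.2676 -120.0085]
34.0 1.8161202571791648 [-0.0008 -0.004   0.    ]
36.0 3.816120257179165 [-0.001  -0.0083  0.    ]
38.0 5.816120257179165 [-0.0014 -0.0127  0.    ]
40.0 7.816120257179165 [-0.0019 -0.017   0.    ]
42.0 9.816120257179165 [-0.0026 -0.0213  0.    ]
44.0 11.816120257179165 [-0.0034 -0.0256  0.    ]
46.0 13.816120257179165 [-0.0043 -0.0299  0.    ]
48.0 15.816120257179165 [-0.0055 -0.0341  0.    ]
```

Call:
servo_tool(plan=[[[0,-0.004,0],[0,0,-1.8],0],[[-0.0002,-0.0083,0],[0,0,-3.8],0],[[-0.0006,-0.0127,0],[0,0,-5.8],0],[[-0.0011,-0.017,0],[0,0,-7.8],0],[[-0.0018,-0.0213,0],[0,0,-9.8],0],[[-0.0026,-0.0256,0],[0,0,-11.8],0],[[-0.0035,-0.0299,0],[0,0,-13.8],0],[[-0.0047,-0.0341,0],[0,0,-15.8],0]])

```text
clock: 16.05
ee_pos: [0.5292, -0.119, 0.1002]
orientation: [[-0.861, -0.509, -0.0], [-0.509, 0.861, -0.0], [0.0, -0.0, -1.0]]
wrist_force: [-6.6, 2.9, 9.7]
grip_width: 0.0146
grip_force: 59.4
```

Call:
servo_tool(plan=[[[0,0,0],[0,0,0],0],[[0,0,0],[0,0,0],0],[[0,0,0],[0,0,0],0],[[0,0,0],[0,0,0],0]])

```text
clock: 16.55
ee_pos: [0.5292, -0.119, 0.1002]
orientation: [[-0.861, -0.508, 0.0], [-0.508, 0.861, -0.001], [0.0, -0.001, -1.0]]
wrist_force: [-5.5, 1.1, 9.4]
grip_width: 0.0147
grip_force: 59.3
```

```bash
python3 - <<'E'
from h import *
s=observe();t=s["ee_pos"];C=np.array([.638,-.0553]);g=t[:2]-C
print(t,s["grip_width"],s["grip_force"],s["wrist_force"],np.hypot(*g),np.degrees(np.arctan2(g[1],g[0]))%360-162.58,s["clock"],np.abs(s["dq"]).max())
a=[cv2.imread(f"pics/scene1.png"),read_camera("scene")[:,:,::-1]]
m=[i[150:230,155:275] for i in a]
cv2.imwrite("pics/c8.png",np.vstack([cv2.resize(np.hstack(m),None,fx=3.3,fy=3.3,interpolation=cv2.INTER_CUBIC)]))
for ang in(0,43.2,48,52.8):
    r=np.radians(162.58+ang);print(ang,proj("scene",[.638+.125*np.cos(r),-.0553+.125*np.sin(r),.084])-[155,150])
E
```

```text
[ 0.5292 -0.119   0.1002] 0.014711380709533439 59.27472057568593 [-5.527   1.066   9.4089] 0.12607429972471687 47.79199758496216 16.55 0.1297998003493316
0 [[98.7377 31.6801]]
43.2 [[75.8215 13.3831]]
48 [[72.3497 12.3376]]
52.8 [[68.7648 11.5122]]
```

View pics/c8.png

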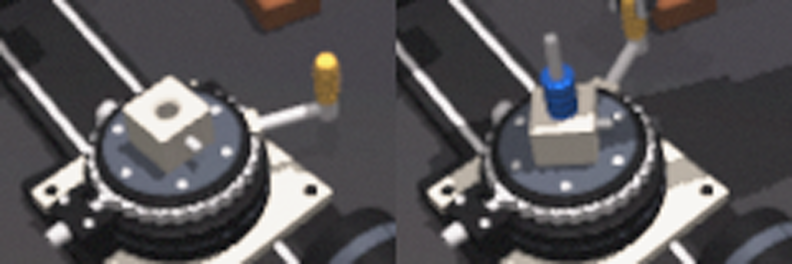

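The lever end is at about (74,12.7) in the crop, against (72.3,12.3) expected for 48°. The arm pose gives 47.8°, the pin is still seated, and everything is still. I'm handing in.

```bash
python3 -c "
from workcell import *
print(close_job())"
```

```text
the job is handed in; nothing more can be done
None
```

I handed the job in with the blue pin fully home in the socket and the lever held at about 47.8° (the fourth click is 48°), but no verdict came back; I also viewed 11 pictures, one over the limit of 10.

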